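# Count along the divider rack and push the carton into the third gap

### The arm

A 6-joint arm with a two-finger parallel gripper is mounted at the origin on the work surface. World frame = base frame: x ahead of the robot, y to its left, z up, the work surface at z = 0. Lengths are in mm, angles in rad, forces in N, time in s.
With the tool pointing down it reaches from about 400 to 925 mm from the base axis. Payload 12.5 kg.
Tool frame: the origin (TCP) lies on the centre line of the jaws, within the pads' length; the fingertips stand 25 mm ahead of it and the grasp point (between the pads) lies 6 mm ahead of it (env.tip_extent is the distance from the TCP to the fingertips, in mm); x points along the fingers, z is the direction in which the jaws open and shut, and the axes are right-handed (so a half turn about x gives the same grasp; the last joint's range is limited). The gripper opens to 95 mm and grips with 3 to 60 N. Pads are 20 mm wide; open, the fingers measure 119 mm over their backs; the gripper's body (75 mm by 180 mm) begins 59 mm behind the grasp point.
Start: joints at [-1.395, 0.491, 1.559, -0, 1.092, -0.106], TCP at [173.825, -600.357, 239.661] pointing down, gripper open.
Joint ranges: [-3.1, 3.1], [-0.84, 2.19], [0.05, 2.79], [-1.13, 4.28], [0.06, 2.93], [-2.69, 2.69]. Speed limits (rad/s): [2.22, 2.22, 2.79, 3.14, 3.14, 3.14].

### API

Orientations are given as [roll, pitch, yaw] about the fixed x, y, z axes, in that order (R = Rz(yaw) Ry(pitch) Rx(roll)).
In Python, from cell import env gives the robot as it stands.
- The arm moves only by the tool step_arm, never from a script. Its argument "rows" is a list of rows, each a list of 6 numbers: the shift along the tool's x, y, z in mm, then the turn, a rotation vector about the tool's x, y, z in rad. In form: [[x, y, z, wx, wy, wz], ...]. A call has 1 to 8 rows; each row shifts and turns the pose as measured when the row begins, along the tool's axes as they then stand; what a row does not reach is not made up. A row lasts 1/8 s, in which the tool goes at most 62.5 mm and 10.7 degrees, less where a joint would pass 70% of its speed; a pose out of reach is approached as far as the arm can. A call is refused whole if a number of a shift passes 62.5 or a number of a turn 0.188, either way. A call with a gripper value outside its range is refused whole. "grip" is the finger opening in mm, from 0 to 95.1, set as the call begins (left out, the last holds). The fingers move at their own pace and stop on an object; the grip force is fixed at half the most. Time passes only in rows, so rows that do not move let the fingers close. It gives the time, the measured TCP pose, the force and the opening at its end, in the units of the state.
- env.state(): the state, without advancing time (a new reading comes with each control period).
- env.read_camera(name): name is "scene" or "top"; returns the picture (420x560x3 uint8, red, green, blue); there is no depth.
- env.get_calibration(name): a dict with "fx", "fy", "cx", "cy" (pixels), "pose" (4x4, takes a point from camera to world coordinates). Camera axes: x right, y down, z forward; pixel columns grow to the right and rows downward; lengths in mm; the calibration is good to about 2 mm. A picture is of the moment at which its call begins. get_calibration takes no time and is no camera call.
- env.job_done(): hands the job in, once; it reports no verdict.
The state is a dict: "t": time; "joints": joint angles; "qvel": joint speeds; "tau": joint torques, N m; "eef_pos": TCP position; "tcp_rot": TCP orientation; "ft_force": force on the tool from outside, world axes, zero at the start; "moment": the same for the moment, N m; "opening": opening from 0.0 (shut) to 1.0 (fully open).
Only numpy, scipy, OpenCV 4.12 (cv2) and the standard library are available. Lean on these libraries where they do the work, as an engineer would, in place of code of your own. Each camera call takes 0.05 s, during which the arm holds its last target.

### The job

Starting at the end marked by the knobbed post, run a fingertip along the rack's top rail to count the gaps, pressing lightly on the rail over the first, the second and the third gap in turn and not touching it over any gap beyond. Then, with fingers only and without lifting anything, push the carton that waits in front of that third gap straight in until it is fully home against the back board, and leave the other cartons and everything else where they are.

Things in the scene. Friction and masses are not known exactly. Their poses are not given: they have to be found in the camera images.
- rack: plywood divider rack fixed to the bench, 338 mm wide (y), 73 mm deep (x): 7 upright dividers 8 mm thick, 54 mm high part 6 gaps, 47 mm clear, 55 mm pitch (centres at y = 137.5, 82.5, 27.5, -27.5, -82.5, -137.5 mm), open towards the robot, the bench their floor. Origin at bench level, middle of the line of rounded divider noses; x points into the gaps, away from the robot, y left
- back_stop (a point): middle of the front face of the rack's back board (60 mm high), at bench level, 65 mm in from the divider noses (rack x = 65 mm). It stops the cartons: one fully home stands out 15 mm in front of the noses, its centre at rack x = 25 mm
- rail: aluminium rail along the rack's top, over all the gaps, at rack x = 27 mm: 350 mm long (y), 22 mm wide, 12 mm thick, flat top 70 mm above the bench. Origin at its middle, 6 mm under its top. It stays level and gives up to 6 mm straight down on soft springs (about 2 N to start, 5 N at the bottom)
- rail_1 (a point): middle of the top face of the rail over gap 1 of 6, numbered from the rack's left (+y) end whichever end the post marks; the stretch within 17.5 mm of this point along the rail counts as over that gap
- rail_2 (a point): middle of the top face of the rail over gap 2 of 6, numbered from the rack's left (+y) end whichever end the post marks; the stretch within 17.5 mm of this point along the rail counts as over that gap
- rail_3 (a point): middle of the top face of the rail over gap 3 of 6, numbered from the rack's left (+y) end whichever end the post marks; the stretch within 17.5 mm of this point along the rail counts as over that gap
- rail_4 (a point): middle of the top face of the rail over gap 4 of 6, numbered from the rack's left (+y) end whichever end the post marks; the stretch within 17.5 mm of this point along the rail counts as over that gap
- rail_5 (a point): middle of the top face of the rail over gap 5 of 6, numbered from the rack's left (+y) end whichever end the post marks; the stretch within 17.5 mm of this point along the rail counts as over that gap
- rail_6 (a point): middle of the top face of the rail over gap 6 of 6, numbered from the rack's left (+y) end whichever end the post marks; the stretch within 17.5 mm of this point along the rail counts as over that gap
- knob_post: round steel post with a ball knob on top (34 mm ball, 110 mm high in all), fixed to the bench beyond one end of the rack, 190 mm from the rack's middle, in line with the rail: it marks the end from which the gaps are counted, the left or the right as may be. Origin at the centre of its underside
- plain_block: plain square steel block, 30 x 30 x 40 mm high, fixed to the bench beyond the other end of the rack. Origin at the centre of its underside
- box_a: one of four like cartons (80 mm along its x, 36 mm wide along y, 50 mm high, about 0.2 kg, loose) that wait on the bench in front of the four middle gaps, one each, roughly in line with its gap, 10 to 30 mm short of the divider noses; which carton waits at which gap varies. Origin at the centre of its underside, x along its length towards the rack
- box_b: one of four like cartons (80 mm along its x, 36 mm wide along y, 50 mm high, about 0.2 kg, loose) that wait on the bench in front of the four middle gaps, one each, roughly in line with its gap, 10 to 30 mm short of the divider noses; which carton waits at which gap varies. Origin at the centre of its underside, x along its length towards the rack
- box_c: one of four like cartons (80 mm along its x, 36 mm wide along y, 50 mm high, about 0.2 kg, loose) that wait on the bench in front of the four middle gaps, one each, roughly in line with its gap, 10 to 30 mm short of the divider noses; which carton waits at which gap varies. Origin at the centre of its underside, x along its length towards the rack
- box_d: one of four like cartons (80 mm along its x, 36 mm wide along y, 50 mm high, about 0.2 kg, loose) that wait on the bench in front of the four middle gaps, one each, roughly in line with its gap, 10 to 30 mm short of the divider noses; which carton waits at which gap varies. Origin at the centre of its underside, x along its length towards the rack
- box_home: a like carton already home in the rightmost gap (-y end); the gap still counts. Origin at the centre of its underside; bystander
- tape_roll: roll of clear packing tape lying flat, 90 mm across, 25 mm high; origin at the centre of its underside; bystander
- screwdriver: screwdriver lying on the bench, about 200 mm long; origin on its underside near its middle; bystander
- knife: closed grey utility knife lying in front of the leftmost gap, 120 mm long, 18 mm wide, 13 mm high; origin on its underside at the middle; bystander
- mug: white mug, 80 mm across, 90 mm high; origin at the centre of its underside; bystander
- spray: white bottle, 60 mm across, 160 mm high; origin at the centre of its underside; bystander
- strap_coil: small black coil lying flat, 60 mm across, 20 mm high; origin at the centre of its underside; bystander
Mind the look-alikes: they are no part of the job. Leave any black or green look-alike of the box_b alone.

How it is judged (in metres and radians):
On the way, in this order (a step that is already met when the one before it is completed fails the run):
1. a finger presses the rail over the first gap from the knobbed post (more than 0.3 N) (((y of knob_post in the frame of rack above 0 m and contact force between the fingers and rail_c0 above 0.3 N) or (y of knob_post in the frame of rack below 0 m and contact force between the fingers and rail_c5 above 0.3 N))), for 0.05 s.
2. a finger presses the rail over the second gap from the knobbed post (more than 0.3 N) (((y of knob_post in the frame of rack above 0 m and contact force between the fingers and rail_c1 above 0.3 N) or (y of knob_post in the frame of rack below 0 m and contact force between the fingers and rail_c4 above 0.3 N))), for 0.05 s.
3. a finger presses the rail over the third gap from the knobbed post (more than 0.3 N) (((y of knob_post in the frame of rack above 0 m and contact force between the fingers and rail_c2 above 0.3 N) or (y of knob_post in the frame of rack below 0 m and contact force between the fingers and rail_c3 above 0.3 N))), for 0.05 s.
4. a carton is fully home in the third gap (((y of knob_post in the frame of rack above 0 m and y of box_a in the frame of rack between 0.0155 and 0.0395 m and x of box_a in the frame of rack between 0.02 and 0.032 m and height (world z) of box_a below 0.006 m) or (y of knob_post in the frame of rack below 0 m and y of box_a in the frame of rack between -0.0395 and -0.0155 m and x of box_a in the frame of rack between 0.02 and 0.032 m and height (world z) of box_a below 0.006 m) or (y of knob_post in the frame of rack above 0 m and y of box_b in the frame of rack between 0.0155 and 0.0395 m and x of box_b in the frame of rack between 0.02 and 0.032 m and height (world z) of box_b below 0.006 m) or (y of knob_post in the frame of rack below 0 m and y of box_b in the frame of rack between -0.0395 and -0.0155 m and x of box_b in the frame of rack between 0.02 and 0.032 m and height (world z) of box_b below 0.006 m) or (y of knob_post in the frame of rack above 0 m and y of box_c in the frame of rack between 0.0155 and 0.0395 m and x of box_c in the frame of rack between 0.02 and 0.032 m and height (world z) of box_c below 0.006 m) or (y of knob_post in the frame of rack below 0 m and y of box_c in the frame of rack between -0.0395 and -0.0155 m and x of box_c in the frame of rack between 0.02 and 0.032 m and height (world z) of box_c below 0.006 m) or (y of knob_post in the frame of rack above 0 m and y of box_d in the frame of rack between 0.0155 and 0.0395 m and x of box_d in the frame of rack between 0.02 and 0.032 m and height (world z) of box_d below 0.006 m) or (y of knob_post in the frame of rack below 0 m and y of box_d in the frame of rack between -0.0395 and -0.0155 m and x of box_d in the frame of rack between 0.02 and 0.032 m and height (world z) of box_d below 0.006 m))), for 0.2 s.
At the end, for the whole second after the job is handed in: The carton from in front of the third gap, counted from the knobbed post, is home in that gap: within 5 mm of the back board, flat on the bench, within 12 mm of the gap's middle line and at rest; the other three waiting cartons are within 12 mm of where they stood (((y of knob_post in the frame of rack above 0 m and y of box_a in the frame of rack between 0.0155 and 0.0395 m and x of box_a in the frame of rack between 0.02 and 0.032 m and height (world z) of box_a below 0.006 m and linear speed of box_a below 0.01 m/s and distance of each of box_b, box_c, box_d from where it was at the start of the episode below 0.012 m) or (y of knob_post in the frame of rack below 0 m and y of box_a in the frame of rack between -0.0395 and -0.0155 m and x of box_a in the frame of rack between 0.02 and 0.032 m and height (world z) of box_a below 0.006 m and linear speed of box_a below 0.01 m/s and distance of each of box_b, box_c, box_d from where it was at the start of the episode below 0.012 m) or (y of knob_post in the frame of rack above 0 m and y of box_b in the frame of rack between 0.0155 and 0.0395 m and x of box_b in the frame of rack between 0.02 and 0.032 m and height (world z) of box_b below 0.006 m and linear speed of box_b below 0.01 m/s and distance of each of box_a, box_c, box_d from where it was at the start of the episode below 0.012 m) or (y of knob_post in the frame of rack below 0 m and y of box_b in the frame of rack between -0.0395 and -0.0155 m and x of box_b in the frame of rack between 0.02 and 0.032 m and height (world z) of box_b below 0.006 m and linear speed of box_b below 0.01 m/s and distance of each of box_a, box_c, box_d from where it was at the start of the episode below 0.012 m) or (y of knob_post in the frame of rack above 0 m and y of box_c in the frame of rack between 0.0155 and 0.0395 m and x of box_c in the frame of rack between 0.02 and 0.032 m and height (world z) of box_c below 0.006 m and linear speed of box_c below 0.01 m/s and distance of each of box_a, box_b, box_d from where it was at the start of the episode below 0.012 m) or (y of knob_post in the frame of rack below 0 m and y of box_c in the frame of rack between -0.0395 and -0.0155 m and x of box_c in the frame of rack between 0.02 and 0.032 m and height (world z) of box_c below 0.006 m and linear speed of box_c below 0.01 m/s and distance of each of box_a, box_b, box_d from where it was at the start of the episode below 0.012 m) or (y of knob_post in the frame of rack above 0 m and y of box_d in the frame of rack between 0.0155 and 0.0395 m and x of box_d in the frame of rack between 0.02 and 0.032 m and height (world z) of box_d below 0.006 m and linear speed of box_d below 0.01 m/s and distance of each of box_a, box_b, box_c from where it was at the start of the episode below 0.012 m) or (y of knob_post in the frame of rack below 0 m and y of box_d in the frame of rack between -0.0395 and -0.0155 m and x of box_d in the frame of rack between 0.02 and 0.032 m and height (world z) of box_d below 0.006 m and linear speed of box_d below 0.01 m/s and distance of each of box_a, box_b, box_c from where it was at the start of the episode below 0.012 m))); the robot touches nothing.
It fails at once if a finger touches the rail over a gap beyond the third ((y of knob_post in the frame of rack above 0 m and (contact force between the fingers and rail_c3 above 0.3 N or contact force between the fingers and rail_c4 above 0.3 N or contact force between the fingers and rail_c5 above 0.3 N)) or (y of knob_post in the frame of rack below 0 m and (contact force between the fingers and rail_c0 above 0.3 N or contact force between the fingers and rail_c1 above 0.3 N or contact force between the fingers and rail_c2 above 0.3 N))).
It fails at once if a carton is lifted (more than 12 mm) or tipped over (height (world z) of any of box_a, box_b, box_c, box_d above 0.012 m or angle between any of box_a, box_b, box_c, box_d's own z axis and vertical above 0.4 rad).
It fails at once if a bystander is disturbed (moved by more than 25 mm) (distance of any of tape_roll, screwdriver, knife, mug, spray, strap_coil from where it was at the start of the episode above 0.025 m or distance of box_home from where it was at the start of the episode above 0.012 m).
It also fails if it takes over 46 s, if anything falls off the work surface, if the arm or the gripper's body presses on something with over 40 N, if the wrist force passes 120 N, or if a joint passes its speed limit or range.

## Working session

There is one attempt and no reset: what is moved stays moved. The work goes in short steps, Python scripts to look and compute and a tool call to move; the robot and the scene stay as the last step left them, time stands still between calls to the robot, and variables do not carry over. Pictures are saved under pics/ and viewed, and the job is handed in when it is done.

Besides the shell and the picture viewer there is one more tool, called after ">>>" as a command line: name --pt "numbers of a row" for each row, then --argument value for the rest. step_arm: Moves the arm, as the interface text tells. Its arguments: {"type":"object","properties":{"rows":{"type":"array","items":{"type":"array","items":{"type":"number"}}},"grip":{"type":"number"}},"required":["rows"]}

```bash
mkdir -p pics; ls; python3 - <<'E'
from cell import env
import cv2
for n in ("scene","top"):
    im=env.read_camera(n); cv2.imwrite(f"pics/{n}0.png",im[:,:,::-1])
    c=env.get_calibration(n); print(n,c["fx"],c["fy"],c["cx"],c["cy"]); print(c["pose"].round(3) if hasattr(c["pose"],"round") else c["pose"])
print(env.state()); print(env.tip_extent)
E
```

```text
pics
scene 494.15788212026206 494.15788212026206 284.08601246005287 203.8548579955044
[[-7.470000e-01  4.270000e-01 -5.090000e-01  1.254125e+03]
 [ 6.650000e-01  4.740000e-01 -5.770000e-01  7.310490e+02]
 [-5.000000e-03 -7.700000e-01 -6.380000e-01  9.485990e+02]
 [ 0.000000e+00  0.000000e+00  0.000000e+00  1.000000e+00]]
top 487.80430392184064 487.80430392184064 282.8099417260833 213.71659116932693
[[ 2.000000e-02 -9.810000e-01  1.920000e-01  3.439420e+02]
 [-1.000000e+00 -1.500000e-02  2.700000e-02 -3.785100e+01]
 [-2.400000e-02 -1.930000e-01 -9.810000e-01  1.231697e+03]
 [ 0.000000e+00  0.000000e+00  0.000000e+00  1.000000e+00]]
{'t': 0.1, 'joints': array([-1.39458297e+00,  4.91518672e-01,  1.55937542e+00, -2.22365850e-06,
        1.09171693e+00, -1.05587600e-01]), 'qvel': array([-0.00111335, -0.00185318, -0.00054829,  0.00025239,  0.00144028,
       -0.00086979]), 'tau': array([ 2.40317939e-03, -6.13622475e+01, -2.58606148e+01,  6.93260715e-02,
        4.70046373e-02, -6.78043716e-05]), 'eef_pos': array([ 173.79955311, -600.15387903,  239.11263524]), 'tcp_rot': array([3.03794175, 1.56977796, 1.74894741]), 'ft_force': array([ 0.35262004,  0.42104845, -0.12240071]), 'moment': array([-0.01901212, -0.04605466,  0.01992022]), 'opening': 1.001188725708716}
25.0
```

View pics/scene0.png

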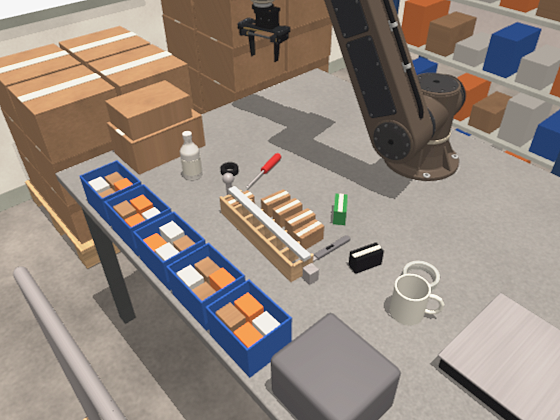

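View pics/top0.png

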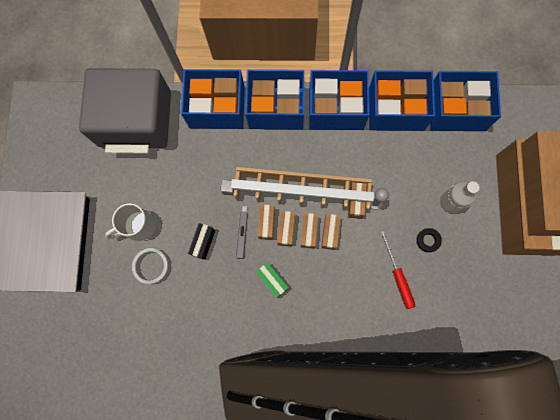

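The knob post is at the right (-y) end, at top pixel (381,194). The plain block is at the left, at (227,186). So the third gap counted from the post is gap 4, and its carton should be the one near (310,230). I'll zoom in to measure.

```bash
python3 - <<'E'
import cv2
im=cv2.imread("pics/top0.png"); c=im[155:255,215:400]
cv2.imwrite("pics/topz.png",cv2.resize(c,None,fx=4.3,fy=4.3,interpolation=cv2.INTER_CUBIC))
im=cv2.imread("pics/scene0.png"); c=im[155:290,205:360]
cv2.imwrite("pics/scenez.png",cv2.resize(c,None,fx=4.3,fy=4.3,interpolation=cv2.INTER_CUBIC))
E
```

```text
(no output)
```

View pics/topz.png

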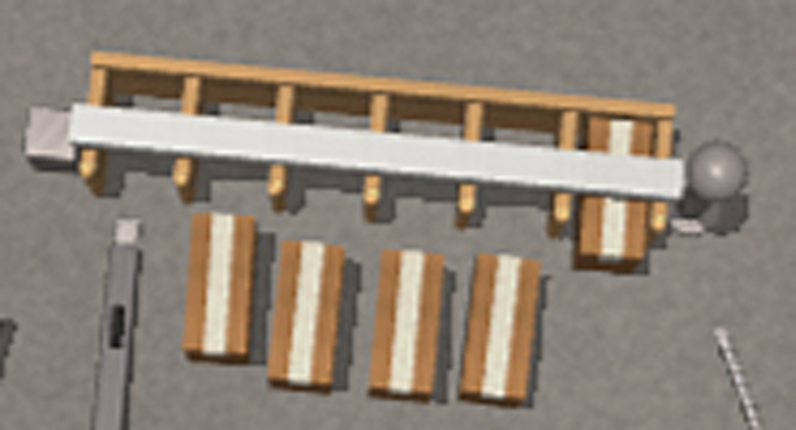

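View pics/scenez.png

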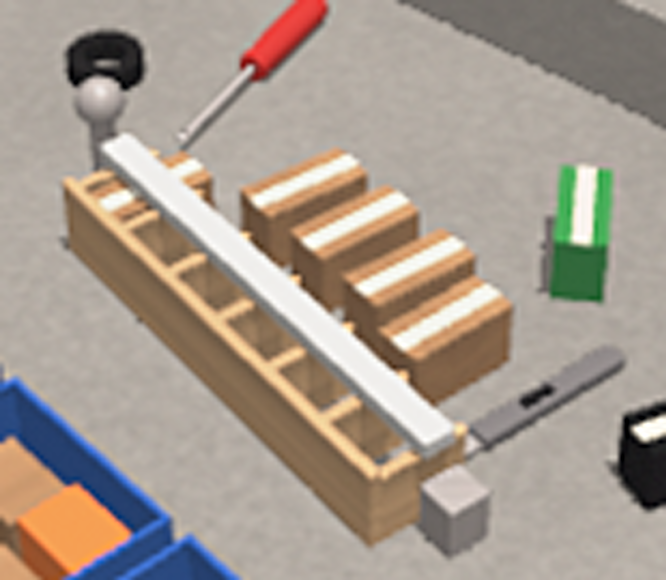

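```bash
cat > h.py <<'E'
import numpy as np
from cell import env
def bp(name,u,v,z):
    c=env.get_calibration(name);P=np.array(c["pose"])
    d=P[:3,:3]@np.array([(u-c["cx"])/c["fx"],(v-c["cy"])/c["fy"],1]); o=P[:3,3]
    return (o+d*(z-o[2])/d[2])
def proj(name,p):
    c=env.get_calibration(name);P=np.array(c["pose"]);q=P[:3,:3].T@(np.array(p)-P[:3,3])
    return np.array([c["fx"]*q[0]/q[2]+c["cx"],c["fy"]*q[1]/q[2]+c["cy"]])
E
python3 - <<'E'
from h import *
# sub-pixel: zoomed pixel (Z) -> orig = (Z+.5)/4.3-.5+offset
T=lambda u,v,z: bp("top",(u+.5)/4.3-.5+215,(v+.5)/4.3-.5+155,z)[:2]
S=lambda u,v,z: bp("scene",(u+.5)/4.3-.5+205,(v+.5)/4.3-.5+155,z)[:2]
print("railT",*[T(u,v,70).round(1) for u,v in((75,103),(70,146),(684,160),(682,198))])
print("railS",*[S(u,v,70).round(1) for u,v in((125,133),(101,148),(455,430),(424,447))])
print("knob T",T(717,170,93).round(1),"S",S(100,100,93).round(1))
print("block T",T(50,130,40).round(1))
print("noses T",*[T(u,v,54).round(1) for u,v in((88,176),(183,186),(277,195),(371,206),(465,213),(561,222),(658,228))])
for n,q in dict(g2=[(193,213),(255,216),(248,353),(186,349)],g3=[(283,241),(343,243),(333,384),(268,378)],g4=[(383,250),(444,253),(434,394),(370,389)],g5=[(476,254),(540,260),(526,399),(460,394)]).items():
    print(n,*[T(u,v,50).round(1) for u,v in q])
print("knife",T(126,222,13).round(1))
E
```

```text
railT [658.2 121.2] [632.8 123. ] [ 629.4 -226.4] [ 607.3 -225. ]
railS [ 606.4 -224.8] [ 628.4 -222.4] [635.3 127.2] [657.9 125.1]
knob T [ 618.3 -240.9] S [ 613.7 -240.3]
block T [649.8 139.4]
noses T [619.1 114.1] [613.9  58.9] [609.4   4.6] [603.7 -49.6] [ 600.4 -103.5] [ 595.9 -158.4] [ 593.2 -213.6]
g2 [599.  53.] [597.7  17.1] [517.9  19.3] [519.6  54.7]
g3 [583.2   0.7] [582.6 -33.8] [500.9 -29.4] [503.7   7.6]
g4 [578.8 -56.8] [577.6 -91.8] [496.2 -86.6] [498.4 -50.4]
g5 [ 577.3 -110.1] [ 574.3 -146.7] [ 494.2 -138.6] [ 496.4 -101.3]
knife [600.9  95.6]
```

```bash
cat >> h.py <<'E'
from scipy.spatial.transform import Rotation as Ro
def rel(target,ang=-0.081,sgn=None):
    """tool-frame shift and rotvec to target (mm) with tool z along +-rack y, x down"""
    s=env.state();R=Ro.from_euler('xyz',s["tcp_rot"]).as_matrix()
    xa=np.array([0,0,-1.]);ya=np.array([-np.sin(ang),np.cos(ang),0])
    best=None
    for g in(1,-1):
        za=g*ya;G=np.stack([xa,np.cross(za,xa),za],1)
        w=Ro.from_matrix(R.T@G).as_rotvec()
        if best is None or np.linalg.norm(w)<np.linalg.norm(best[0]): best=(w,g)
    print("t",round(s["t"],2),"pos",s["eef_pos"].round(1),"F",s["ft_force"].round(2),"open",round(s["opening"],3),"j",s["joints"].round(2))
    print("R\n",R.round(3));print("shift",(R.T@(np.array(target)-s["eef_pos"])).round(1),"rot",best[0].round(3),best[1])
E
python3 -c "
from h import *
rel([621.2,-187.5,239])
print(bp('top',466,200,80),bp('top',381,194,93))"
```

```text
t 0.1 pos [ 173.8 -600.2  239.1] F [ 0.35  0.42 -0.12] open 1.001 j [-1.39  0.49  1.56 -0.    1.09 -0.11]
R
 [[-0.     0.961  0.278]
 [ 0.001  0.278 -0.961]
 [-1.     0.    -0.001]]
shift [ 4.000e-01  5.445e+02 -2.720e+02] rot [ 0.363 -0.001  0.   ] -1
[ 609.9037649 -444.9485019   80.       ] [ 618.69604147 -240.00979528   93.        ]
```

>>> step_arm --pt "0 0 0 0.182 0 0" --pt "0 0 0 0.181 0 0" --pt "0 41 -44 0 0 0" --pt "0 41 -44 0 0 0" --pt "0 41 -44 0 0 0" --pt "0 41 -44 0 0 0" --pt "0 41 -44 0 0 0" --pt "0 41 -44 0 0 0" --grip 0

```text
t: 1.1
eef_pos: [448.0, -355.5, 236.8]
tcp_rot: [-2.69, 1.566, 1.922]
ft_force: [-0.0, 0.1, -0.5]
opening: 0.218
```

```bash
python3 -c "
from h import *
rel([621.2,-187.5,150])"
```

```text
t 1.1 pos [ 448.  -355.5  236.8] F [-0.02  0.07 -0.52] open 0.218 j [-0.79  0.42  1.69  0.    1.03  0.88]
R
 [[-0.002  0.995 -0.101]
 [ 0.005 -0.101 -0.995]
 [-1.    -0.002 -0.005]]
shift [  87.3  155.6 -184.2] rot [-0.02  -0.005  0.002] -1
```

>>> step_arm --pt "0 39 -44 -0.01 0 0" --pt "0 39 -44 -0.01 0 0" --pt "0 39 -44 0 0 0" --pt "0 30 -40 0 0 0" --pt "0 10 -12 0 0 0" --pt "40 0 0 0 0 0" --pt "40 0 0 0 0 0" --pt "0 0 0 0 0 0"

```text
t: 2.1
eef_pos: [626.6, -176.4, 153.7]
tcp_rot: [-2.428, 1.564, 2.209]
ft_force: [0.1, 0.0, 0.3]
opening: 0.009
```

```bash
python3 - <<'E'
from h import *
import cv2
rel([621.2,-187.5,115])
for n in("top","scene"):
    im=env.read_camera(n)[:,:,::-1]
    c=im[120:260,205:420] if n=="top" else im[120:280,180:370]
    cv2.imwrite(f"pics/{n}1.png",cv2.resize(c,None,fx=3.7,fy=3.7,interpolation=cv2.INTER_CUBIC))
E
```

```text
t 2.1 pos [ 626.6 -176.4  153.7] F [0.11 0.04 0.31] open 0.009 j [-0.38  0.62  1.57  0.    0.95  1.27]
R
 [[-0.004  0.997 -0.075]
 [ 0.005 -0.075 -0.997]
 [-1.    -0.004 -0.005]]
shift [38.6 -4.4 11.7] rot [ 0.006 -0.005  0.004] -1
```

View pics/scene1.png

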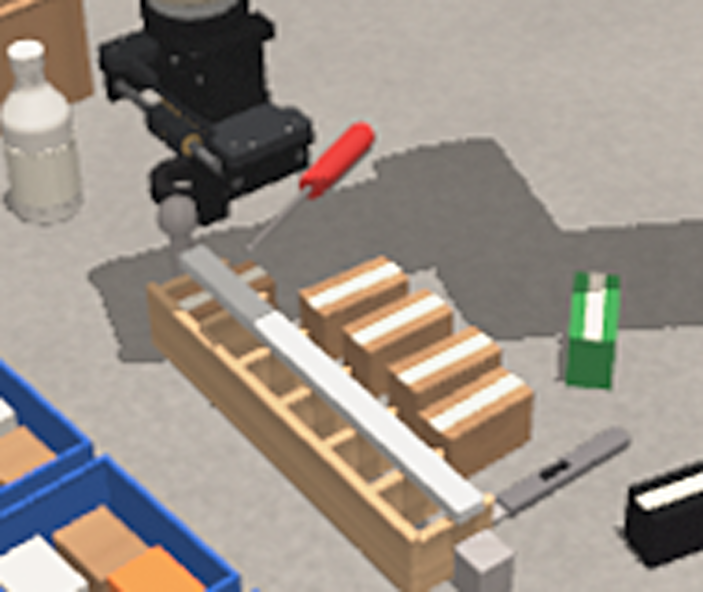

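```bash
python3 - <<'E'
from h import *
p=proj("scene",[626.6,-176.4,128.7]); print(p,(p-[180,120])*3.7)
p=proj("top",[626.6,-176.4,128.7]); print(p,(p-[205,120])*3.7)
E
```

```text
[236.96473966 179.61039057] [210.76953675 220.55844512]
[356.07646066 186.73719449] [558.98290444 246.9276196 ]
```

View pics/top1.png

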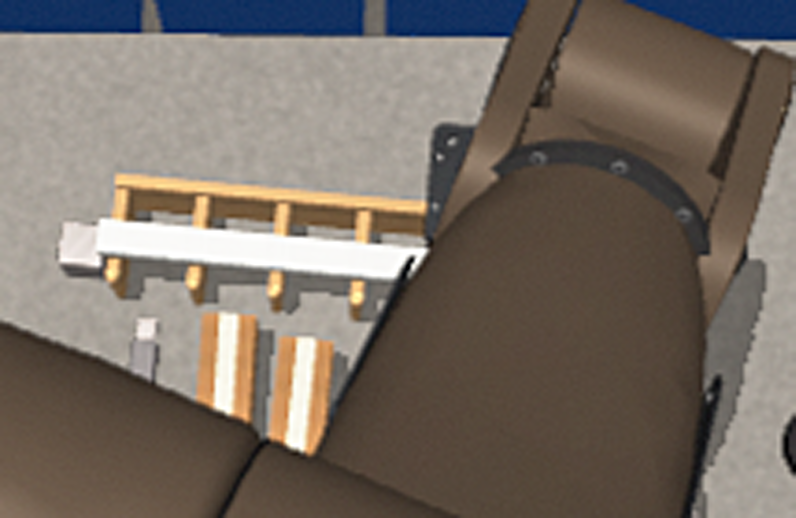

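The scene picture shows the closed fingertips at about (205,218) in the crop. The computed tip projects to (211,221), so the tip position and calibration agree. The arm hides this area in the top view.

>>> step_arm --pt "0 -4 12 0 -0.005 0" --pt "25 0 0 0 0 0.004" --pt "20 0 0 0 0 0" --pt "0 0 0 0 0 0"

```text
t: 2.7
eef_pos: [624.4, -193.5, 118.1]
tcp_rot: [1.18, 1.555, -0.468]
ft_force: [-0.1, 0.0, 0.6]
opening: 0.005
```

```bash
python3 -c "
from h import *
rel([621.2,-187.5,91])"
```

```text
t 2.7 pos [ 624.4 -193.5  118.1] F [-0.06  0.03  0.59] open 0.005 j [-0.4   0.66  1.61 -0.    0.86  1.25]
R
 [[ 0.014  0.997 -0.077]
 [-0.007 -0.077 -0.997]
 [-1.     0.014  0.006]]
shift [27.  -4.  -5.9] rot [ 0.004  0.006 -0.015] -1
```

>>> step_arm --pt "0 -3 -5 0 0.005 -0.012" --pt "12 0 0 0 0 0" --pt "6 0 0 0 0 0" --pt "3 0 0 0 0 0" --pt "0 0 0 0 0 0"

```text
t: 3.32
eef_pos: [622.5, -189.0, 98.9]
tcp_rot: [1.204, 1.565, -0.444]
ft_force: [0.4, -0.1, 0.1]
opening: 0.004
```

```bash
python3 -c "
from h import *
rel([621.2,-187.5,91])"
```

```text
t 3.33 pos [ 622.5 -189.    98.9] F [ 0.42 -0.1   0.1 ] open 0.004 j [-0.4   0.68  1.62 -0.    0.83  1.25]
R
 [[ 0.005  0.997 -0.077]
 [-0.003 -0.077 -0.997]
 [-1.     0.006  0.002]]
shift [ 7.9 -1.5 -1.4] rot [ 0.004  0.002 -0.006] -1
```

>>> step_arm --pt "3 -1 0 0 0 0" --pt "2 0 0 0 0 0" --pt "2 0 0 0 0 0" --pt "0 0 0 0 0 0"

```text
t: 3.82
eef_pos: [621.6, -188.9, 92.2]
tcp_rot: [1.2, 1.564, -0.448]
ft_force: [-1.8, 0.7, 2.9]
opening: 0.004
```

```bash
python3 -c "
from h import *
rel([625.6,-132.7,92])"
```

```text
t 3.83 pos [ 621.6 -188.9   92.2] F [-1.85  0.74  2.94] open 0.004 j [-0.4   0.69  1.63 -0.    0.82  1.25]
R
 [[ 0.006  0.997 -0.077]
 [-0.003 -0.077 -0.997]
 [-1.     0.006  0.002]]
shift [  0.   -0.3 -56.4] rot [ 0.004  0.002 -0.006] -1
```

Contact over gap 6, pressing at about 2.9 N. Next I slide to gap 5.

>>> step_arm --pt "0.3 0 -12 0 0 0" --pt "0 0 -12 0 0 0" --pt "0 0 -12 0 0 0" --pt "0 0 -12 0 0 0" --pt "0 0 -5 0 0 0" --pt "0 0 0 0 0 0"

```text
t: 4.58
eef_pos: [626.6, -131.9, 92.5]
tcp_rot: [1.175, 1.562, -0.472]
ft_force: [-1.5, -0.7, 3.5]
opening: 0.005
```

```bash
python3 -c "
from h import *
rel([630.1,-79.9,92])"
```

```text
t 4.58 pos [ 626.6 -131.9   92.5] F [-1.49 -0.66  3.54] open 0.005 j [-0.31  0.68  1.66 -0.    0.8   1.34]
R
 [[ 0.008  0.997 -0.076]
 [-0.004 -0.076 -0.997]
 [-1.     0.008  0.003]]
shift [  0.3  -0.5 -52.2] rot [ 0.005  0.003 -0.008] -1
```

>>> step_arm --pt "0.3 0 -12 0 0 0" --pt "0.2 -0.5 -12 0 0 -0.004" --pt "0 0 -12 0 0 0" --pt "0 0 -8 0 0 0" --pt "0 0 -3 0 0 0" --pt "0 0 0 0 0 0"

```text
t: 5.32
eef_pos: [629.9, -81.8, 91.7]
tcp_rot: [0.845, 1.566, -0.802]
ft_force: [-0.0, -0.3, 3.8]
opening: 0.004
```

```bash
python3 -c "
from h import *
rel([630.1,-79.9,92])"
```

```text
t 5.33 pos [629.9 -81.8  91.7] F [-0.01 -0.35  3.84] open 0.004 j [-0.23  0.67  1.67 -0.    0.8   1.42]
R
 [[ 0.004  0.997 -0.076]
 [-0.004 -0.076 -0.997]
 [-1.     0.004  0.003]]
shift [-0.3  0.  -1.9] rot [ 0.005  0.003 -0.004] -1
```

Third gap pressed at 3.8 N. Now I lift off and retreat behind the carton.

>>> step_arm --pt "-30 0 0 0 0 0" --pt "-25 0 0 0 0 0" --pt "0 -50 0 0 0 0" --pt "0 -50 -2 0 0 0" --pt "0 -50 0 0 0 0" --pt "0 -12 0 0 0 0" --pt "0 0 0 0 0 0"

```text
t: 6.2
eef_pos: [463.1, -66.8, 145.6]
tcp_rot: [-0.175, 1.57, -1.825]
ft_force: [0.3, -0.1, 0.2]
opening: 0.003
```

```bash
python3 - <<'E'
from h import *
import cv2
rel([468,-65.8,42])
im=env.read_camera("scene")[:,:,::-1]
c=im[120:280,180:370]
cv2.imwrite(f"pics/scene2.png",cv2.resize(c,None,fx=3.7,fy=3.7,interpolation=cv2.INTER_CUBIC))
E
```

```text
t 6.2 pos [463.1 -66.8 145.6] F [ 0.32 -0.05  0.2 ] open 0.003 j [-0.28  0.41  2.04 -0.    0.7   1.37]
R
 [[-0.     0.997 -0.079]
 [-0.001 -0.079 -0.997]
 [-1.    -0.     0.001]]
shift [103.6   4.8  -1.5] rot [0.002 0.001 0.   ] -1
```

View pics/scene2.png

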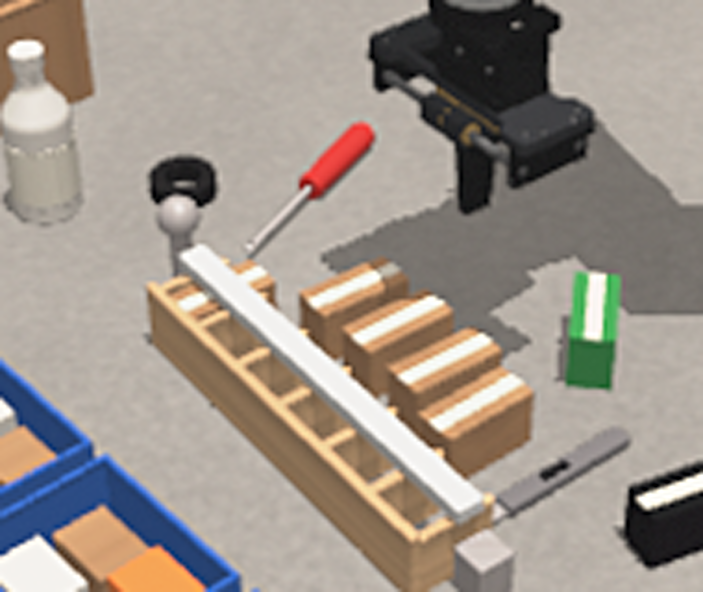

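The picture shows the cartons undisturbed and the closed fingers at about (472,205), behind the row. I descend behind the second carton from the post side of the middle, the one at gap 4.

>>> step_arm --pt "40 0 -1.5 0 0 0" --pt "40 0 0 0 0 0" --pt "15 0 0 0 0 0" --pt "6 0 0 0 0 0" --pt "0 0 0 0 0 0"

```text
t: 6.88
eef_pos: [471.1, -66.9, 40.7]
tcp_rot: [1.274, 1.565, -0.376]
ft_force: [-0.2, -0.3, 0.0]
opening: 0.006
```

```bash
python3 - <<'E'
from h import *
import cv2
rel([480,-66.8,44])
im=env.read_camera("top")[:,:,::-1]
c=im[140:280,205:420]
cv2.imwrite(f"pics/top3.png",cv2.resize(c,None,fx=3.7,fy=3.7,interpolation=cv2.INTER_CUBIC))
E
```

```text
t 6.88 pos [471.1 -66.9  40.7] F [-0.2  -0.29  0.03] open 0.006 j [-0.28  0.61  2.1  -0.    0.43  1.37]
R
 [[ 0.006  0.997 -0.079]
 [-0.002 -0.079 -0.997]
 [-1.     0.006  0.002]]
shift [-3.2  8.9 -0.8] rot [ 0.002  0.002 -0.006] -1
```

View pics/top3.png

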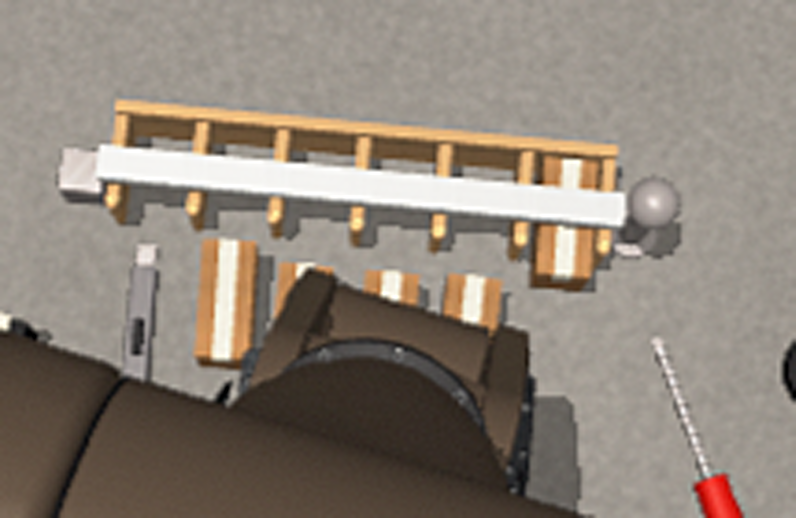

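The carton tops at gaps 4 and 5 show at about (392,280) and (472,290), still aligned with their gaps. I start the push along the rack axis.

>>> step_arm --pt "0 6 -1 0 0 0" --pt "0 6 0 0 0 0" --pt "0 6 0 0 0 0" --pt "0 7 0 0 0 0" --pt "0 7 0 0 0 0" --pt "0 7 0 0 0 0"

```text
t: 7.68
eef_pos: [513.4, -69.3, 43.1]
tcp_rot: [1.304, 1.562, -0.346]
ft_force: [-0.4, 0.2, -0.2]
opening: 0.002
```

```bash
python3 - <<'E'
from h import *
import cv2
rel([578.3,-73.7,42])
im=env.read_camera("scene")[:,:,::-1]
c=im[120:280,180:370]
cv2.imwrite(f"pics/scene4.png",cv2.resize(c,None,fx=3.7,fy=3.7,interpolation=cv2.INTER_CUBIC))
E
```

```text
t 7.67 pos [513.4 -69.3  43.1] F [-0.38  0.19 -0.18] open 0.002 j [-0.26  0.63  1.99 -0.    0.5   1.39]
R
 [[ 0.008  0.997 -0.079]
 [-0.003 -0.079 -0.997]
 [-1.     0.008  0.002]]
shift [ 1.7 65.  -0.7] rot [ 0.002  0.002 -0.008] -1
```

View pics/scene4.png

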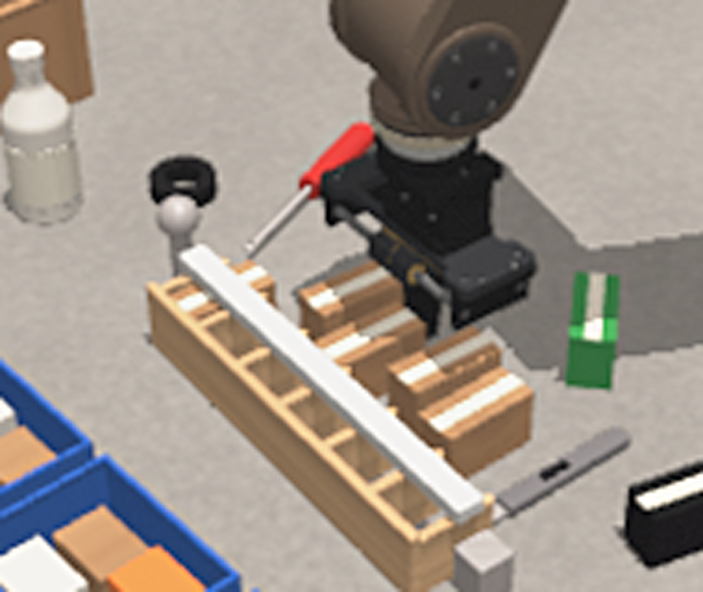

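The target carton, now near (370,345), has moved towards its gap and is straight. The neighbours have not moved. I continue.

>>> step_arm --pt "0.5 7 0 0 0 0" --pt "0.3 7 0 0 0 0" --pt "0 7 0 0 0 -0.004" --pt "0 7 0 0 0 0" --pt "0 7 0 0 0 0" --pt "0 7 0 0 0 0" --pt "0 6 0 0 0 0" --pt "0 5 0 0 0 0"

```text
t: 8.72
eef_pos: [570.5, -73.8, 42.6]
tcp_rot: [1.068, 1.566, -0.582]
ft_force: [-1.2, 0.1, -0.3]
opening: 0.005
```

```bash
python3 - <<'E'
from h import *
import cv2
rel([578.3,-73.7,42])
im=env.read_camera("scene")[:,:,::-1]
c=im[120:280,180:370]
cv2.imwrite(f"pics/scene5.png",cv2.resize(c,None,fx=3.7,fy=3.7,interpolation=cv2.INTER_CUBIC))
E
```

```text
t 8.72 pos [570.5 -73.8  42.6] F [-1.22  0.06 -0.34] open 0.005 j [-0.24  0.68  1.85 -0.    0.6   1.41]
R
 [[ 0.004  0.997 -0.079]
 [-0.003 -0.079 -0.997]
 [-1.     0.004  0.002]]
shift [ 0.6  7.8 -0.8] rot [ 0.002  0.002 -0.004] -1
```

View pics/scene5.png

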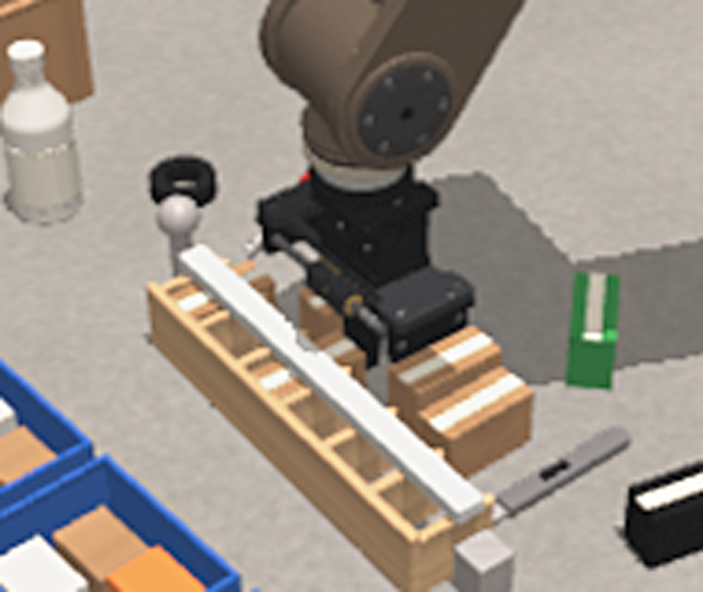

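The carton now shows in the gap behind the rail at about (275,380), centred. I approach the back board gently.

>>> step_arm --pt "0 3 0 0 0 0" --pt "0 2 0 0 0 0" --pt "0 1.5 0 0 0 0" --pt "0 1.5 0 0 0 0"

```text
t: 9.28
eef_pos: [576.4, -74.2, 42.6]
tcp_rot: [-0.909, 1.568, -2.558]
ft_force: [-9.3, -1.3, 5.4]
opening: -0.001
```

>>> step_arm --pt "0 1.5 0 0 0 0" --pt "0 1.5 0 0 0 0"

```text
t: 9.52
eef_pos: [576.4, -74.2, 42.6]
tcp_rot: [-1.445, 1.561, -3.095]
ft_force: [-8.9, 0.5, 6.6]
opening: 0.004
```

```bash
python3 - <<'E'
from h import *
import cv2
rel([578.3,-73.7,42])
im=env.read_camera("scene")[:,:,::-1]
c=im[120:280,180:370]
cv2.imwrite(f"pics/scene6.png",cv2.resize(c,None,fx=3.7,fy=3.7,interpolation=cv2.INTER_CUBIC))
E
```

```text
t 9.53 pos [576.4 -74.2  42.6] F [-8.95  0.55  6.65] open 0.004 j [-0.24  0.69  1.83 -0.    0.63  1.41]
R
 [[-0.009  0.997 -0.079]
 [-0.    -0.079 -0.997]
 [-1.    -0.009  0.001]]
shift [ 0.6  1.9 -0.6] rot [0.002 0.001 0.009] -1
```

View pics/scene6.png

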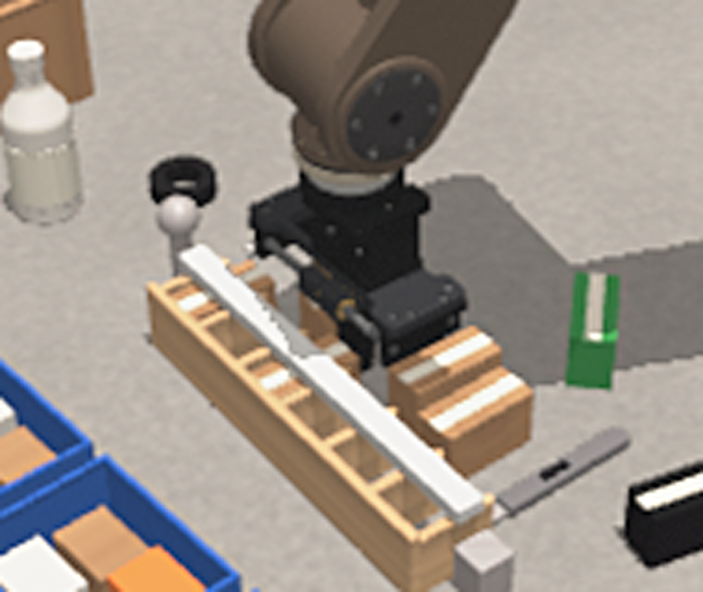

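The tool stopped hard at x = 576.4 with about 9 N, which is consistent with the back board. I back off, rise clear and look.

>>> step_arm --pt "0 -6 0 0 0 0" --pt "0 -15 0 0 0 0" --pt "0 -20 0 0 0 0" --pt "0 -20 0 0 0 0" --pt "-40 -20 0 0 0 0" --pt "-50 0 0 0 0 0" --pt "-50 0 0 0 0 0" --pt "-20 -50 0 0 0 0"

```text
t: 10.58
eef_pos: [445.3, -63.9, 207.1]
tcp_rot: [-1.21, 1.566, -2.859]
ft_force: [0.2, -0.0, 0.8]
opening: 0.0
```

>>> step_arm --pt "0 0 55 0 0 0" --pt "0 0 60 0 0 0" --pt "0 0 60 0 0 0" --pt "0 0 60 0 0 0" --pt "0 0 60 0 0 0" --pt "0 0 60 0 0 0" --pt "0 0 0 0 0 0" --pt "0 0 0 0 0 0"

```text
t: 11.58
eef_pos: [414.7, -428.3, 212.0]
tcp_rot: [0.7, 1.561, -0.948]
ft_force: [0.1, 0.7, -0.1]
opening: 0.002
```

```bash
python3 - <<'E'
from h import *
import cv2
rel([578.3,-73.7,42])
im=env.read_camera("top")[:,:,::-1]
cv2.imwrite("pics/topfull7.png",im)
c=im[155:255,215:400]
cv2.imwrite("pics/top7.png",cv2.resize(c,None,fx=4.3,fy=4.3,interpolation=cv2.INTER_CUBIC))
E
```

```text
t 11.57 pos [ 414.7 -428.3  212. ] F [ 0.12  0.7  -0.08] open 0.002 j [-0.91  0.48  1.67 -0.    0.99  0.74]
R
 [[ 0.006  0.997 -0.077]
 [-0.008 -0.077 -0.997]
 [-1.     0.006  0.008]]
shift [ 168.1  134.9 -367.3] rot [ 0.004  0.007 -0.006] -1
```

View pics/top7.png

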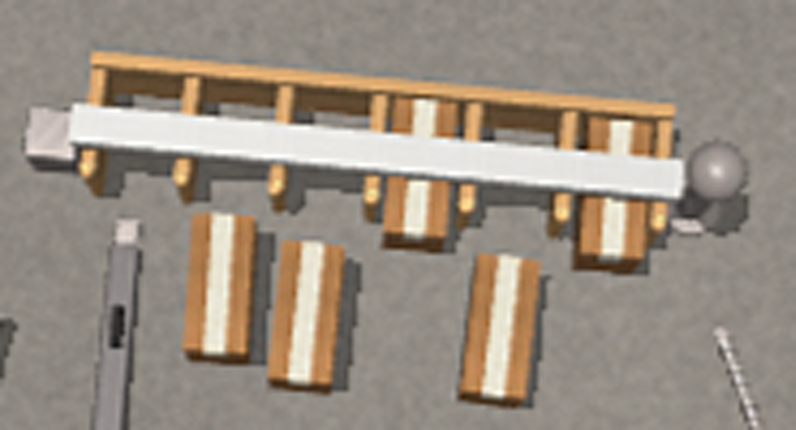

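The carton stands in gap 4 with its front edge at (417,240), level with the home carton's at (613,262) along the rack's slope. Its far end touches the board at (425,98). The other cartons are at their earlier pixels, so I hand in.

```bash
python3 -c "
from cell import env
print(env.job_done(), env.state()['t'])"
```

```text
the job is handed in; nothing more can be done
the job is handed in; nothing more can be done
```

The carton from in front of the third gap is home against the back board, and I handed the job in at about 11.6 s of the 46 s allowed. No verdict was reported, so the results below are from my own checks.

- **Counting:** The knobbed post stands at the right (-y) end. I slid the closed fingertips along the rail over gaps 6, 5 and 4, pressing with 2.9, 3.5 and 3.8 N. I lifted off over gap 4, the third from the post, and touched nothing beyond it.
- **Pushing:** I pushed the gap-4 carton straight in until it stopped hard at about 9 N. The tool stopped about 2 mm short of my camera estimate, which is within the calibration error.
- **Last checks:** The final top picture shows the carton level with the one already home and centred in its gap. The other three waiting cartons, the knife and the home carton were at the same pixels as at the start. I did not separately check the mug, tape roll, spray bottle or strap coil in that last picture. The arm was clear of everything and no check disagreed.

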